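# Clip a chromatography column into its heater and set the dial

## Robot

A 6-joint arm with a two-finger parallel gripper is mounted at the origin on the work surface. World frame = base frame: x ahead of the robot, y to its left, z up, the work surface at z = 0. Lengths are in mm, angles in rad, forces in N, time in s.
With the tool pointing down it reaches from about 350 to 775 mm from the base axis. Payload 7.3 kg.
Tool frame: the origin (TCP) lies at the very end of the fingers, on their centre line; the grasp point (between the pads) lies bot.grip_point_offset behind it (bot.grip_point_offset is the distance from the TCP to the grasp point, in mm); z points along the fingers, y is the line along which they close (so a half turn about z gives the same grasp; the last joint's range is limited). The gripper opens to 92 mm and grips with 3 to 60 N. Pads are 19 mm wide; open, the fingers measure 130 mm over their backs; the gripper's body (75 mm by 190 mm) begins 47 mm behind the grasp point.
Start: joints at [0.976, 0.342, 1.524, -0, 1.275, -0.146], TCP at [227.778, 473.035, 226.741] pointing down, gripper open.
Joint ranges: [-2.53, 2.53], [-0.77, 2.02], [0.04, 2.7], [-1, 4.14], [0.28, 2.66], [-3.11, 3.11]. Speed limits (rad/s): [2.57, 2.57, 3.14, 3.14, 3.14, 3.14].

## Interface

Orientations are given as [roll, pitch, yaw] about the fixed x, y, z axes, in that order (R = Rz(yaw) Ry(pitch) Rx(roll)).
In Python, from plant import bot gives the robot as it stands. The module is installed in compiled form; this text tells all that it offers.
- The arm moves only by the tool carry_out, never from a script. Its argument "plan" is a list of rows, each an object of numbers: "tx", "ty", "tz": the shift along the world's x, y, z in mm; "rx", "ry", "rz": the turn, a rotation vector about the world's x, y, z in rad. A call has 1 to 12 rows; each row shifts and turns the commanded pose from where the row before left it; what a row does not reach is not made up. A row lasts 1/10 s, in which the tool goes at most 50 mm and 8.59 degrees, less where a joint would pass 70% of its speed; a pose out of reach is approached as far as the arm can. A call with a gripper value outside its range is refused whole. "gripper" is the closure, from 0 (fully open) to 1 (shut), set as the call begins (left out, the last holds). The fingers move at their own pace and stop on an object; the grip force is fixed at half the most. Time passes only in rows, so rows that do not move let the fingers close. It gives the time, the measured TCP pose, the force, the opening and the grip force at its end, in the units of the state.
- bot.get_obs(): the state, without advancing time (a new reading comes with each control period).
- bot.capture(name): name is "scene" or "top" or "wrist"; returns the picture (400x640x3 uint8, red, green, blue); there is no depth.
- bot.camera_model(name): a dict with "camera_matrix" (3x3 intrinsics, pixels), "R" (3x3) and "t" (3): a world point X has camera coordinates R X + t. Camera axes: x right, y down, z forward; pixel columns grow to the right and rows downward; lengths in mm; the calibration is good to about 2 mm. A picture is of the moment at which its call begins: read the wrist's pose just before it. camera_model takes no time and is no camera call; for the wrist camera it gives the pose at the moment of the call.
- bot.close_job(): hands the job in; it is judged then, once.
The state is a dict: "time": time; "joint_positions": joint angles; "dq": joint speeds; "tau": joint torques, N m; "tool_pos": TCP position; "tcp_rot": TCP orientation; "contact_force": force on the tool from outside, world axes, zero at the start; "moment": the same for the moment, N m; "grip_width": finger opening in mm; "finger_force": force on a finger pad.
Only numpy, scipy, OpenCV 4.12 (cv2) and the standard library are available. Lean on these libraries where they do the work, as an engineer would, in place of code of your own. Each camera call takes 0.05 s, during which the arm holds its last target. There are 200 camera calls.

## Task

Take the column with the blue end caps, lay it in the mouth of the two orange spring clips on the column heater and press it down until it snaps fully home on the heated bed. Only after that, reach into the square well beside it and turn the sunken dial clockwise until its white pointer faces the green mark. Leave the yellow-capped column where it lies and do not knock over the glassware.

Things in the scene. Friction and masses are not known exactly. Their poses are not given: they have to be found in the camera images.
- blue_column: Steel separation column, 190 mm long, loose, lying on the bench. Tube 28 mm in diameter and 140 mm long in the middle; at each end a blue hexagonal cap, 25 mm long, 36 mm across flats, which rests on a flat. Origin on the axis at mid-length (18 mm above the bench at the start); x runs along the axis, the two ends are alike. About 0.3 kg.
- yellow_column: The same column with yellow caps, lying roughly parallel to the blue one; the two may have changed places. Not to be used or moved. Origin and axes as for the blue one.
- thermostat: Column heater fixed to the bench. White foot 200 mm (x) by 270 mm (y, most of it to +y), 12 mm high. Origin on the bench under the middle of the heated aluminium bed; x along the bed, y towards the dial well, z up. Bed: 124 mm along x, 110 mm along y, flat top 40 mm above the bench. Two orange spring clips stand on it; between them 72 mm of the column's tube stays free for fingers.
- clip_a (a point): One clip, 45 mm from the bed's centre to -x: the point midway between its jaw lips, 62 mm above the bench. Two orange jaws, 18 mm wide along x, slide apart sideways (y) against springs. Lips: round rods of 5 mm radius, 19 mm clear between them when idle, 45 degree lead-ins above, tops about 75 mm above the bench.
- clip_b (a point): The same for the other clip, 45 mm from the bed's centre to +x.
- mouth (a point): Where the middle of the column's axis lies when it rests level on the lips of both clips: 74 mm above the bench, 20 mm over the seat. It stays there under its own weight. Pressing down on the middle of the tube with about 15 N (at most 20) spreads the jaws and snaps it down onto the bed, where they hold it.
- seat (a point): Where the middle of the column's axis must lie when fully home: over the centre of the bed, 54 mm above the bench, the tube lying on the bed and the end caps hanging over the bed's two ends (8 mm play either way along x). Axes as for the heater.
- well (a point): Centre of the well's opening, level with its rim, 70 mm above the bench, 145 mm to +y of the bed's centre. Square box, 124 mm outside, opening 100 by 100 mm. A fully opened gripper may not fit in: open only a little wider than the dial's bar.
- dial_center (a point): On the dial's vertical axis, at the height to grip its bar: 50 mm above the bench, 20 mm below the well's rim. The dial is a black disc, 52 mm in diameter, top 26 mm above the bench, with an upright bar across it, 12 mm thick, 46 mm long, from 26 to 58 mm above the bench.
- dial (a joint): Dial angle, rad, 0 to 2.6, growing clockwise seen from above. At 0 the white pointer (one half of the bar's top) faces the heater's +y; at 1.571 it faces the heater's +x, where the green marks on the well's floor and rim are: that is the setting wanted. It starts between 0.25 and 0.8 and stays where it is left (friction 0.04 N m).
- amber_bottle: Amber glass bottle with red cap, 86 mm wide, 200 mm high, loose, at the back of the bench. Origin under its centre.
- amber_bottle2: A second such amber bottle.
- clear_bottle: Clear glass bottle with blue cap, 70 mm wide, 150 mm high, loose, at the back. Origin under its centre.
- beaker: Glass beaker, 70 mm wide, 90 mm high, loose, to the left. Origin under its centre.
There are look-alikes about, which are no part of the job. What is shaped like the blue_column but red is not meant.

How it is judged:
By the outcome, as a careful person would: the job done as asked, in the order asked, and still so for the second after the job is handed in, with the robot touching nothing.
It also fails if it takes over 56 s, if anything falls off the work surface, if the arm or the gripper's body presses on something with over 40 N, if the wrist force passes 120 N, or if a joint passes its speed limit or range.

## Working session

There is one attempt and no reset: what is moved stays moved. The work goes in short steps, Python scripts to look and compute and a tool call to move; the robot and the scene stay as the last step left them, time stands still between calls to the robot, and variables do not carry over. Pictures are saved under pics/ and viewed, at most 10 in all, crops included, and the job is handed in when it is done.

Besides the shell and the picture viewer there is one more tool, called after "Call:" in YAML: its name, and indented under it one key for each argument. carry_out: Moves the arm, as the interface text tells. Its arguments: {"type":"object","properties":{"plan":{"type":"array"},"gripper":{"type":"number"}},"required":["plan"]}

```bash
mkdir -p pics; cat > h.py <<'E'
import numpy as np, cv2
from plant import bot
def snap(cam,name,crop=None,k=1):
    im=bot.capture(cam)[:,:,::-1]
    if crop: x0,y0,x1,y1=crop; im=im[y0:y1,x0:x1]
    if k!=1: im=cv2.resize(im,None,fx=k,fy=k,interpolation=cv2.INTER_CUBIC)
    cv2.imwrite('pics/'+name+'.png',im)
def px2w(cam,u,v,z,m=None):
    m=m or bot.camera_model(cam); K,R,t=[np.array(m[k],float) for k in('camera_matrix','R','t')]
    d=R.T@np.linalg.solve(K,[u,v,1.]); c=-R.T@t.reshape(3)
    return (c+d*(z-c[2])/d[2]).round(1)
def proj(cam,X,m=None):
    m=m or bot.camera_model(cam); K,R,t=[np.array(m[k],float) for k in('camera_matrix','R','t')]
    p=K@(R@np.array(X,float)+t.reshape(3)); return (p[:2]/p[2]).round(1)
E
python3 - <<'E'
from h import *
print(bot.get_obs(),bot.grip_point_offset)
snap('top','top0');snap('scene','scene0')
E
```

```text
{'time': 0.0, 'joint_positions': array([ 9.76001506e-01,  3.42752976e-01,  1.52498947e+00,  1.28817901e-05,
        1.27539568e+00, -1.45992851e-01]), 'dq': array([ 0.00083707,  0.00028509,  0.00018744,  0.00136437, -0.00133416,
       -0.00017883]), 'tau': array([ 7.42549637e-04, -4.31242847e+01, -2.44219762e+01,  7.19135092e-02,
        5.58130431e-02, -1.15982975e-04]), 'tool_pos': array([227.54076953, 472.69191417, 226.03887367]), 'tcp_rot': array([-3.14006541e+00, -2.37014741e-04,  2.69278674e+00]), 'contact_force': array([ 0.03487676, -0.18490103, -0.3749621 ]), 'moment': array([ 0.01154211, -0.00337214,  0.01759841]), 'finger_force': 0.0, 'grip_width': 91.87282429293377} 18.8
```

View pics/top0.png

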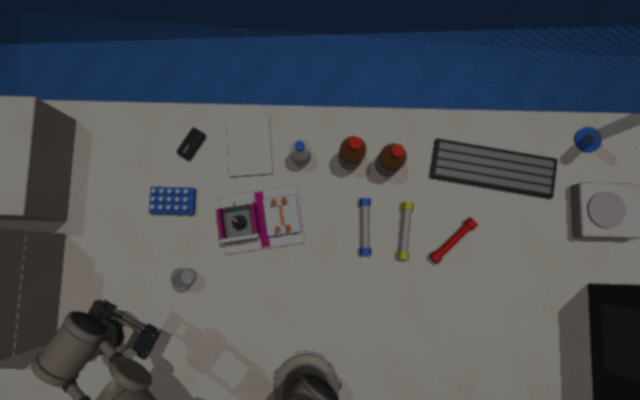

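View pics/scene0.png

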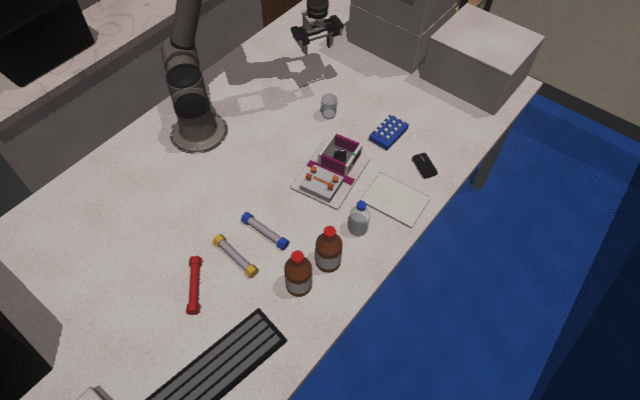

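Candidates for the blue column in the top view: blue caps at (365,227), yellow at (405,231), and red at (453,241). I choose the blue one. The heater bed is at (283,216), the well at (240,222), and the green mark is on the far side (+x). Next I'll check this in a close crop.

```bash
python3 - <<'E'
from h import *
snap('top','crop1',(205,170,425,275),3.6)
for n,u,v,z in [('capN',365,202,36),('capS',365,252,36),('mid',365,227,28),('bed',282,216,40),('well',239,223,70),('beaker',183,279,45)]: print(n,px2w('top',u,v,z))
E
```

```text
capN [ 608.6 -179.8   36. ]
capS [ 442.8 -181.6   36. ]
mid [ 525.7 -181.7   28. ]
bed [554.6  95.1  40. ]
well [525.7 231.2  70. ]
beaker [340.5 410.1  45. ]
```

View pics/crop1.png

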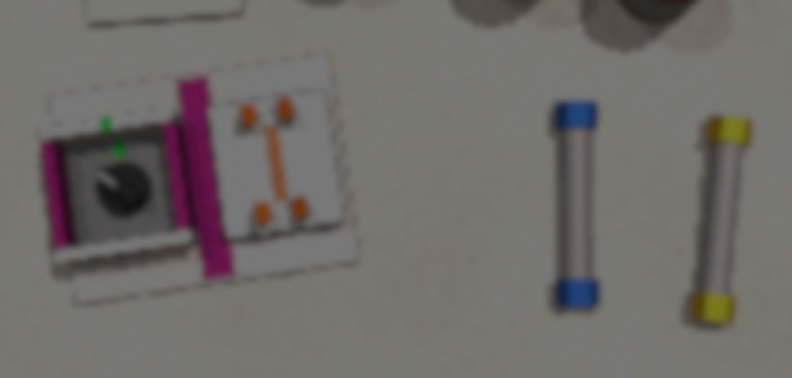

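The crop confirms it: blue caps at (575,115) and (576,293). The four orange jaws are at (248,115), (285,110), (262,214) and (299,208). The white pointer points to the upper left, and the green mark is at the top.

```bash
python3 - <<'E'
from h import *
f=lambda u,v,z:px2w('top',u/3.6+205-.36,v/3.6+170-.36,z)
N=(f(248,115,72)+f(285,110,72))/2;S=(f(262,214,72)+f(299,208,72))/2
print('clips',N,S,(N+S)/2,np.arctan2(*(N-S)[[1,0]]))
a,b=f(575,112,36),f(576,291,36);print('col',a,b,(a+b)/2,np.arctan2(*(a-b)[[1,0]]))
print('dial',f(124,190,40),'ptr',f(98,172,58))
E
```

```text
clips [600.75 104.9   72.  ] [512.1  89.3  72. ] [556.425  97.1    72.   ] 0.17418952697312903
col [ 612.7 -177.6   36. ] [ 447.8 -180.4   36. ] [ 530.25 -179.     36.  ] 0.016978356263715983
dial [529.8 236.6  40. ] ptr [544.3 257.6  58. ]
```

Call:
carry_out:
  plan:
    - {"tx": 20,"ty": -45,"rz": 0.1}
    - {"tx": 20,"ty": -45,"rz": 0.1}
    - {"tx": 20,"ty": -45,"rz": 0.1}
    - {"tx": 20,"ty": -45,"rz": 0.1}
    - {"tx": 20,"ty": -45,"rz": 0.05}
    - {"tx": 20,"ty": -45}
    - {"tx": 20,"ty": -45}
    - {"tx": 20,"ty": -45}
    - {"tx": 20,"ty": -45}
    - {"tx": 20,"ty": -45}
    - {"tx": 20,"ty": -45}
    - {"tx": 20,"ty": -45}

```text
invalid input at $.plan[0]: expected keys tx, ty, tz, rx, ry, rz
```

Call:
carry_out:
  plan:
    - {"tx": 20,"ty": -45,"tz": 0,"rx": 0,"ry": 0,"rz": 0.1}
    - {"tx": 20,"ty": -45,"tz": 0,"rx": 0,"ry": 0,"rz": 0.1}
    - {"tx": 20,"ty": -45,"tz": 0,"rx": 0,"ry": 0,"rz": 0.1}
    - {"tx": 20,"ty": -45,"tz": 0,"rx": 0,"ry": 0,"rz": 0.1}
    - {"tx": 20,"ty": -45,"tz": 0,"rx": 0,"ry": 0,"rz": 0.05}
    - {"tx": 20,"ty": -45,"tz": 0,"rx": 0,"ry": 0,"rz": 0}
    - {"tx": 20,"ty": -45,"tz": 0,"rx": 0,"ry": 0,"rz": 0}
    - {"tx": 20,"ty": -45,"tz": 0,"rx": 0,"ry": 0,"rz": 0}
    - {"tx": 20,"ty": -45,"tz": 0,"rx": 0,"ry": 0,"rz": 0}
    - {"tx": 20,"ty": -45,"tz": 0,"rx": 0,"ry": 0,"rz": 0}
    - {"tx": 20,"ty": -45,"tz": 0,"rx": 0,"ry": 0,"rz": 0}
    - {"tx": 20,"ty": -45,"tz": 0,"rx": 0,"ry": 0,"rz": 0}

```text
time: 1.35
tool_pos: [468.1, -69.0, 226.7]
tcp_rot: [3.141, 0.0, -3.141]
contact_force: [1.2, 0.8, 0.5]
grip_width: 91.6
finger_force: 0.0
```

Call:
carry_out:
  plan:
    - {"tx": 15,"ty": -37,"tz": 0,"rx": 0,"ry": 0,"rz": 0}
    - {"tx": 15,"ty": -37,"tz": 0,"rx": 0,"ry": 0,"rz": 0}
    - {"tx": 15,"ty": -36,"tz": 0,"rx": 0,"ry": 0,"rz": 0}
    - {"tx": 0,"ty": 0,"tz": 0,"rx": 0,"ry": 0,"rz": 0}
    - {"tx": 0,"ty": 0,"tz": 0,"rx": 0,"ry": 0,"rz": 0}

```text
time: 1.85
tool_pos: [512.4, -177.2, 226.0]
tcp_rot: [3.14, -0.001, 3.141]
contact_force: [-0.3, 0.0, 0.0]
grip_width: 91.8
finger_force: 0.0
```

```bash
python3 - <<'E'
from h import *
m=bot.camera_model('wrist');np.save('m.npy',m,allow_pickle=True)
print(bot.get_obs()['tool_pos'])
snap('wrist','w1',None,1.25)
E
```

```text
[ 512.37999037 -177.22176859  225.95860229]
```

View pics/w1.png

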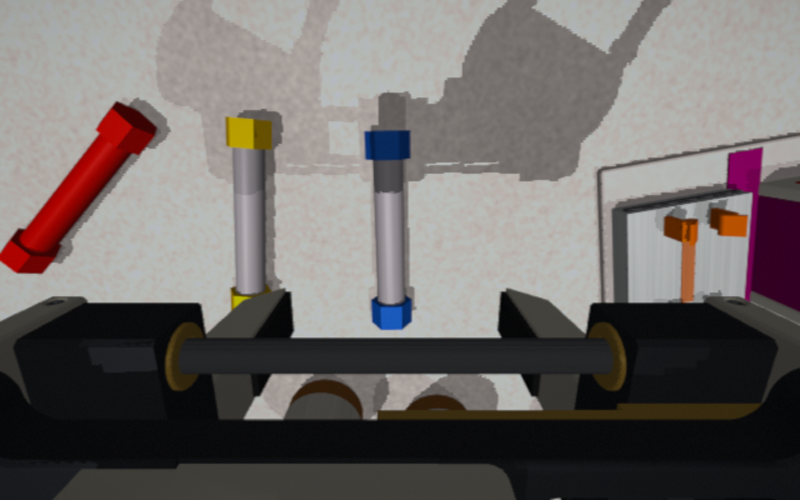

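The wrist view shows the blue column with caps at (388,145) and (391,312) and its tube at about u=390. The yellow column is 140 px to the left.

```bash
python3 - <<'E'
from h import *
m=np.load('m.npy',allow_pickle=True).item()
f=lambda u,v,z:px2w('wrist',u/1.25,v/1.25,z,m)
for u,v,z in [(388,130,36),(388,158,28),(391,297,28),(391,305,36),(388.5,180,28),(390.5,280,28),(390,230,28),(250,290,28)]: print(u,v,f(u,v,z))
for x in (530-95,530+95): print(proj('wrist',[x,-179,36],m)*1.25)
print(bot.get_obs()['tool_pos'],-np.array(m['R']).T@np.array(m['t']).reshape(3))
E
```

```text
388 130 [ 433.  -182.5   36. ]
388 158 [ 456.9 -182.8   28. ]
391 297 [ 591.9 -180.5   28. ]
391 305 [ 596.9 -180.5   36. ]
388.5 180 [ 476.5 -182.4   28. ]
390.5 280 [ 573.8 -181.    28. ]
390 230 [ 523.4 -181.3   28. ]
250 290 [ 584.3 -319.9   28. ]
[392.125 132.5  ]
[392.625 330.875]
[ 512.23402682 -176.33907201  226.22858181] [ 436.16022294 -176.70789729  384.8929039 ]
```

Call:
carry_out:
  plan:
    - {"tx": 15,"ty": -5,"tz": -40,"rx": 0,"ry": 0,"rz": 0.015}
    - {"tx": 0,"ty": 0,"tz": -45,"rx": 0,"ry": 0,"rz": 0}
    - {"tx": 0,"ty": 0,"tz": -45,"rx": 0,"ry": 0,"rz": 0}
    - {"tx": 0,"ty": 0,"tz": -45,"rx": 0,"ry": 0,"rz": 0}
    - {"tx": 0,"ty": 0,"tz": -25,"rx": 0,"ry": 0,"rz": 0}
    - {"tx": 0,"ty": 0,"tz": -15,"rx": 0,"ry": 0,"rz": 0}
    - {"tx": 0,"ty": 0,"tz": -6,"rx": 0,"ry": 0,"rz": 0}
    - {"tx": 0,"ty": 0,"tz": 0,"rx": 0,"ry": 0,"rz": 0}
    - {"tx": 0,"ty": 0,"tz": 0,"rx": 0,"ry": 0,"rz": 0}

```text
time: 2.8
tool_pos: [528.4, -181.7, 6.9]
tcp_rot: [-3.141, 0.002, -3.125]
contact_force: [1.6, -0.0, 0.7]
grip_width: 91.9
finger_force: 0.0
```

Call:
carry_out:
  plan:
    - {"tx": 0,"ty": 0,"tz": 0,"rx": 0,"ry": 0,"rz": 0}
    - {"tx": 0,"ty": 0,"tz": 0,"rx": 0,"ry": 0,"rz": 0}
    - {"tx": 0,"ty": 0,"tz": 0,"rx": 0,"ry": 0,"rz": 0}
    - {"tx": 0,"ty": 0,"tz": 0,"rx": 0,"ry": 0,"rz": 0}
    - {"tx": 0,"ty": 0,"tz": 0,"rx": 0,"ry": 0,"rz": 0}
    - {"tx": 0,"ty": 0,"tz": 0,"rx": 0,"ry": 0,"rz": 0}
    - {"tx": 0,"ty": 0,"tz": 0,"rx": 0,"ry": 0,"rz": 0}
    - {"tx": 0,"ty": 0,"tz": 0,"rx": 0,"ry": 0,"rz": 0}
  gripper: 1

```text
time: 3.6
tool_pos: [527.8, -182.0, 5.7]
tcp_rot: [3.141, -0.0, -3.125]
contact_force: [0.2, -0.0, 0.1]
grip_width: 32.1
finger_force: 0.0
```

Call:
carry_out:
  plan:
    - {"tx": 0,"ty": 0,"tz": 0,"rx": 0,"ry": 0,"rz": 0}
    - {"tx": 0,"ty": 0,"tz": 0,"rx": 0,"ry": 0,"rz": 0}
    - {"tx": 0,"ty": 0,"tz": 0,"rx": 0,"ry": 0,"rz": 0}

```text
time: 3.9
tool_pos: [527.8, -182.1, 5.7]
tcp_rot: [-3.142, 0.0, -3.125]
contact_force: [0.7, -1.8, -0.8]
grip_width: 27.4
finger_force: 30.0
```

Call:
carry_out:
  plan:
    - {"tx": 0,"ty": 0,"tz": 15,"rx": 0,"ry": 0,"rz": 0}
    - {"tx": 0,"ty": 0,"tz": 30,"rx": 0,"ry": 0,"rz": 0}
    - {"tx": 0,"ty": 0,"tz": 40,"rx": 0,"ry": 0,"rz": 0}
    - {"tx": 0,"ty": 0,"tz": 40,"rx": 0,"ry": 0,"rz": 0}
    - {"tx": 0,"ty": 30,"tz": 35,"rx": 0,"ry": 0,"rz": 0}
    - {"tx": 0,"ty": 40,"tz": 0,"rx": 0,"ry": 0,"rz": 0}
    - {"tx": 0,"ty": 30,"tz": 0,"rx": 0,"ry": 0,"rz": 0.05}
    - {"tx": 0,"ty": 0,"tz": 0,"rx": 0,"ry": 0,"rz": 0.1}

```text
time: 4.7
tool_pos: [526.8, -78.1, 165.5]
tcp_rot: [3.139, -0.001, -2.969]
contact_force: [-0.6, -1.3, -3.0]
grip_width: 27.1
finger_force: 30.0
```

Call:
carry_out:
  plan:
    - {"tx": 30,"ty": 0,"tz": 20,"rx": 0,"ry": 0,"rz": 0}
    - {"tx": 30,"ty": 0,"tz": 20,"rx": 0,"ry": 0,"rz": 0}
    - {"tx": 10,"ty": 0,"tz": 0,"rx": 0,"ry": 0,"rz": 0}
    - {"tx": 0,"ty": 0,"tz": 0,"rx": 0,"ry": 0,"rz": 0}
    - {"tx": 0,"ty": 0,"tz": 0,"rx": 0,"ry": 0,"rz": 0}

```text
time: 5.2
tool_pos: [596.6, -81.7, 204.4]
tcp_rot: [3.14, -0.003, -2.975]
contact_force: [-0.6, 0.0, -4.2]
grip_width: 27.2
finger_force: 30.0
```

```bash
python3 - <<'E'
from h import *
m=bot.camera_model('wrist');np.save('m.npy',m,allow_pickle=True)
o=bot.get_obs();print(o['tool_pos'],o['tcp_rot'])
snap('wrist','w2',None,1.25)
E
```

```text
[596.60671468 -81.66360886 204.38377148] [ 3.14012569e+00 -3.07856680e-03 -2.97524082e+00]
```

View pics/w2.png

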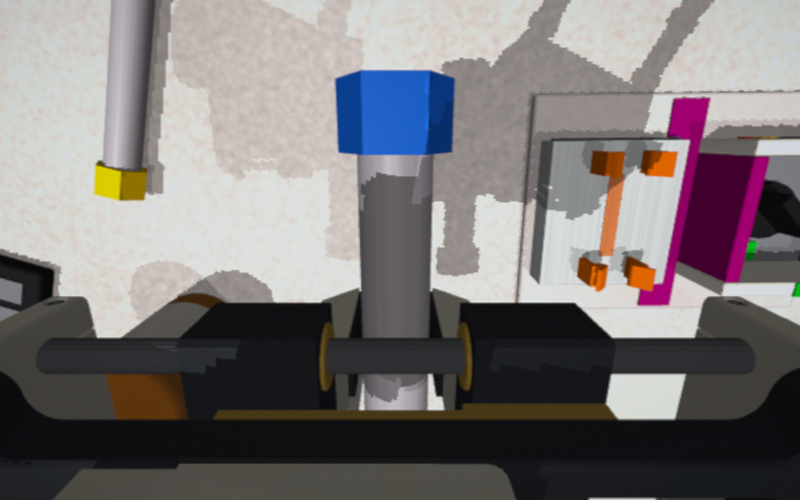

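The wrist view shows the column held level. The bed is at (615,210) with the four jaws at (607,163), (659,163), (592,273) and (639,273). I'll enlarge it for the fit.

```bash
python3 - <<'E'
from h import *
im=cv2.imread('pics/w2.png')[80:320,510:800]
cv2.imwrite('pics/w2c.png',cv2.resize(im,None,fx=2.5,fy=2.5,interpolation=cv2.INTER_CUBIC))
E
```

```text
(no output)
```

View pics/w2c.png

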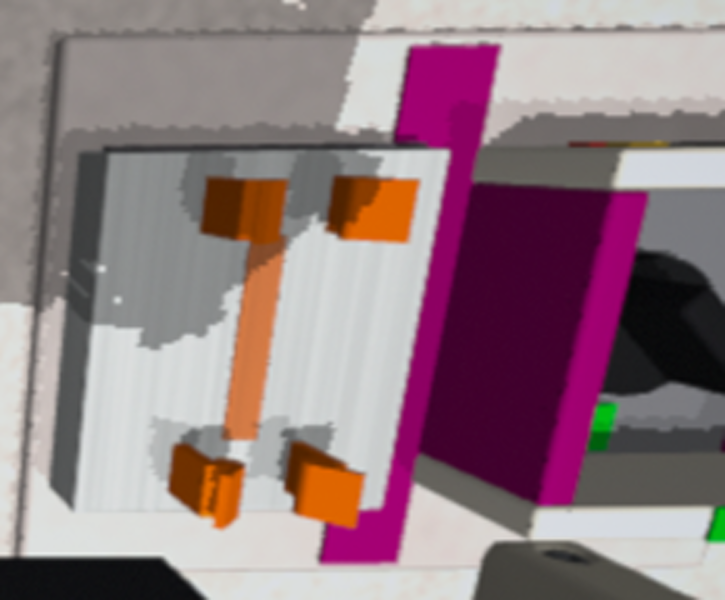

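The crop shows the bed-top corners at (105,152), (450,150), (75,511) and (383,510), and the well-rim corners at (620,150) and (530,538). The bar is partly visible.

```bash
python3 - <<'E'
from h import *
from scipy.optimize import least_squares
m=np.load('m.npy',allow_pickle=True).item()
P=[(-62,-55,40),(-62,55,40),(62,-55,40),(62,55,40),(-62,83,70),(62,83,70)]
C=[(105,152),(450,150),(75,511),(383,510),(620,150),(530,538)]
C=(np.array(C)/2.5+[510,80])/1.25
W=lambda p,q:[p[0]+q[0]*np.cos(p[2])-q[1]*np.sin(p[2]),p[1]+q[0]*np.sin(p[2])+q[1]*np.cos(p[2]),q[2]]
r=least_squares(lambda p:np.ravel([proj('wrist',W(p,q),m)-c for q,c in zip(P,C)]),[556,97,.16])
print(r.x,r.fun.reshape(-1,2).round(1)); p=r.x
np.save('heater.npy',p)
print('dial',W(p,(0,145,50)))
f=lambda u,v,z:px2w('wrist',u/1.25,v/1.25,z,m)
# held column
z=204.4+17.5-5.7+.0  # unknown axis height ~ TCP+12.3
z=204.4+12.3
print('S end',f(394,70,z+18),'junction mid',f(396,155,z+14),f(396,280,z+14))
o=bot.get_obs();print(o['tool_pos'],o['tcp_rot'])
E
```

```text
[5.56e+02 9.70e+01 1.60e-01] [[ 1.5 -1.8]
 [ 0.5 -0.5]
 [-2.3 -1.2]
 [-2.3 -0.3]
 [ 0.8  0.1]
 [-2.7  1.7]]
dial [np.float64(532.8988600409343), np.float64(240.1479560894659), 50]
S end [503.1 -97.  234.7] junction mid [528.1 -92.2 230.7] [571.9 -84.8 230.7]
[596.45373125 -81.72680382 204.53064361] [ 3.14021231e+00 -2.94240127e-03 -2.97543527e+00]
```

```bash
sed -i 's/return (p\[:2\]\/p\[2\]).round(1)/return p[:2]\/p[2]/' h.py; cat > fit.py <<'E'
from h import *
from scipy.optimize import least_squares
W=lambda p,q:[p[0]+q[0]*np.cos(p[2])-q[1]*np.sin(p[2]),p[1]+q[0]*np.sin(p[2])+q[1]*np.cos(p[2]),q[2]]
def fit(P,C,m): return least_squares(lambda p:np.ravel([proj('wrist',W(p,q),m)-c for q,c in zip(P,C)]),[556,97,.16],x_scale=[1,1,.01],loss='soft_l1')
E
python3 - <<'E'
from fit import *
m=np.load('m.npy',allow_pickle=True).item()
P=[(-62,-55,40),(-62,55,40),(62,-55,40),(62,55,40),(-62,83,70),(62,83,70)]
C=[(105,152),(450,150),(75,511),(383,510),(620,150),(530,538)]
C=(np.array(C)/2.5+[510,80])/1.25
r=fit(P,C,m)
print(r.x.round(3),r.fun.reshape(-1,2).round(1)); np.save('heater.npy',r.x)
print('dial',W(r.x,(0,145,50)))
E
```

```text
[5.56927e+02 9.79940e+01 1.83000e-01] [[ 0.6  0.6]
 [-0.1 -0.7]
 [-0.5  0.8]
 [-0.2 -0.5]
 [ 0.4 -0.8]
 [-0.3  0.9]]
dial [np.float64(530.5522658949996), np.float64(240.57525632763253), 50]
```

Call:
carry_out:
  plan:
    - {"tx": -10,"ty": 40,"tz": 0,"rx": 0,"ry": 0,"rz": 0.017}
    - {"tx": -10,"ty": 40,"tz": 0,"rx": 0,"ry": 0,"rz": 0}
    - {"tx": -10,"ty": 40,"tz": -15,"rx": 0,"ry": 0,"rz": 0}
    - {"tx": -10,"ty": 40,"tz": -30,"rx": 0,"ry": 0,"rz": 0}
    - {"tx": 0,"ty": 20,"tz": -40,"rx": 0,"ry": 0,"rz": 0}
    - {"tx": 0,"ty": 0,"tz": -15,"rx": 0,"ry": 0,"rz": 0}
    - {"tx": 0,"ty": 0,"tz": 0,"rx": 0,"ry": 0,"rz": 0}
    - {"tx": 0,"ty": 0,"tz": 0,"rx": 0,"ry": 0,"rz": 0}
    - {"tx": 0,"ty": 0,"tz": 0,"rx": 0,"ry": 0,"rz": 0}

```text
time: 6.15
tool_pos: [558.8, 96.6, 107.8]
tcp_rot: [-3.141, 0.003, -2.959]
contact_force: [-0.3, -0.0, -2.9]
grip_width: 27.5
finger_force: 30.0
```

Call:
carry_out:
  plan:
    - {"tx": -2,"ty": 1.4,"tz": -15,"rx": 0,"ry": 0,"rz": 0}
    - {"tx": 0,"ty": 0,"tz": -15,"rx": 0,"ry": 0,"rz": 0}
    - {"tx": 0,"ty": 0,"tz": -8,"rx": 0,"ry": 0,"rz": 0}
    - {"tx": 0,"ty": 0,"tz": -4,"rx": 0,"ry": 0,"rz": 0}
    - {"tx": 0,"ty": 0,"tz": -2,"rx": 0,"ry": 0,"rz": 0}
    - {"tx": 0,"ty": 0,"tz": 0,"rx": 0,"ry": 0,"rz": 0}
    - {"tx": 0,"ty": 0,"tz": 0,"rx": 0,"ry": 0,"rz": 0}

```text
time: 6.85
tool_pos: [556.7, 98.1, 63.2]
tcp_rot: [-3.141, 0.002, -2.958]
contact_force: [-0.3, -3.8, 0.9]
grip_width: 26.8
finger_force: 30.0
```

Call:
carry_out:
  plan:
    - {"tx": 0,"ty": -0.8,"tz": 0,"rx": 0,"ry": 0,"rz": 0}
    - {"tx": 0,"ty": 0,"tz": -1,"rx": 0,"ry": 0,"rz": 0}
    - {"tx": 0,"ty": 0,"tz": 0,"rx": 0,"ry": 0,"rz": 0}
    - {"tx": 0,"ty": 0,"tz": 0,"rx": 0,"ry": 0,"rz": 0}

```text
time: 7.25
tool_pos: [557.0, 97.6, 62.4]
tcp_rot: [-3.141, 0.003, -2.958]
contact_force: [-0.1, -4.8, 5.1]
grip_width: 27.0
finger_force: 30.0
```

Call:
carry_out:
  plan:
    - {"tx": 0,"ty": 0,"tz": 0,"rx": 0,"ry": 0,"rz": 0}
    - {"tx": 0,"ty": 0,"tz": 0,"rx": 0,"ry": 0,"rz": 0}
    - {"tx": 0,"ty": 0,"tz": 0,"rx": 0,"ry": 0,"rz": 0}
    - {"tx": 0,"ty": 0,"tz": 0,"rx": 0,"ry": 0,"rz": 0}
    - {"tx": 0,"ty": 0,"tz": 0,"rx": 0,"ry": 0,"rz": 0}
    - {"tx": 0,"ty": 0,"tz": 15,"rx": 0,"ry": 0,"rz": 0}
    - {"tx": 0,"ty": 0,"tz": 35,"rx": 0,"ry": 0,"rz": 0}
    - {"tx": 0,"ty": 0,"tz": 40,"rx": 0,"ry": 0,"rz": 0}
    - {"tx": 30,"ty": 5,"tz": 40,"rx": 0,"ry": 0,"rz": 0}
    - {"tx": 40,"ty": 8,"tz": 20,"rx": 0,"ry": 0,"rz": 0}
    - {"tx": 0,"ty": 0,"tz": 0,"rx": 0,"ry": 0,"rz": 0}
  gripper: 0.45

```text
time: 8.35
tool_pos: [631.2, 111.5, 215.0]
tcp_rot: [-3.141, 0.011, -2.958]
contact_force: [0.2, 0.9, -0.9]
grip_width: 50.3
finger_force: 0.0
```

```bash
python3 - <<'E'
from h import *
m=bot.camera_model('wrist');np.save('m.npy',m,allow_pickle=True)
o=bot.get_obs();print(o['tool_pos'],o['tcp_rot'],o['grip_width'])
snap('wrist','w3',None,1.25)
E
```

```text
[631.16710858 111.49832303 214.98404426] [-3.14060682  0.01074154 -2.95823413] 50.34983200897969
```

View pics/w3.png

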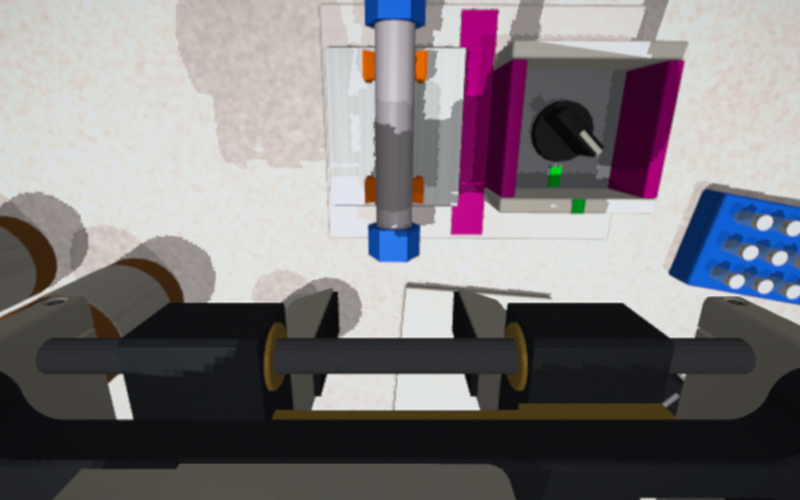

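The column rests level in the mouth of both clips, with caps at (395,10) and (393,243). The dial is at (563,130) with its white pointer at (590,142), and the green marks are at (555,175) and (578,206). Now I'll measure the pointer and work out the press position.

```bash
python3 - <<'E'
from h import *
m=np.load('m.npy',allow_pickle=True).item();h=np.load('heater.npy')
im=cv2.imread('pics/w3.png');sub=im[100:165,530:615].astype(int)
mk=(sub.min(2)>140);mk[:, :35]=0
ys,xs=np.nonzero(mk);P=np.array([px2w('wrist',(x+530)/1.25,(y+100)/1.25,58,m)[:2] for x,y in zip(xs,ys)])
c=P.mean(0);u,s,v=np.linalg.svd(P-c);print(len(P),c,s,v[0])
D=np.array([530.55,240.58]);d=c-D
for w in (d,v[0]):
  a=np.arctan2(w[1],w[0]);print('world ang',a,'dial',h[2]+np.pi/2-a)
f=lambda u,v,z:px2w('wrist',u/1.25,v/1.25,z,m)
print('disc c',f(563,131,26),'tube',f(395,100,88),f(394,215,88),'capjn',f(395,22,88),f(394,226,88),'caps',f(393,261,74))
import math
print('rim',[f(*q,70) for q in((515,40),(688,42),(487,212),(655,212))])
E
```

```text
100 [536.441 250.242] [62.10968473  7.92543773] [0.54445789 0.83878818]
world ang 1.0232690547960162 dial 0.7304383447899461
world ang 0.9950536526880289 dial 0.7586537468979333
disc c [530.  239.3  26. ] tube [535.8  94.3  88. ] [615.2 108.3  88. ] capjn [488.9  85.6  88. ] [623.6 109.8  88. ] caps [655.9 114.9  74. ]
rim [array([480.5, 169.6,  70. ]), array([459.6, 289.3,  70. ]), array([603.2, 181. ,  70. ]), array([578.9, 312. ,  70. ])]
```

Call:
carry_out:
  plan:
    - {"tx": -40,"ty": -7,"tz": 0,"rx": 0,"ry": 0,"rz": 0}
    - {"tx": -34,"ty": -6.5,"tz": 0,"rx": 0,"ry": 0,"rz": 0}
    - {"tx": 0,"ty": 0,"tz": -35,"rx": 0,"ry": 0,"rz": 0}
    - {"tx": 0,"ty": 0,"tz": -35,"rx": 0,"ry": 0,"rz": 0}
    - {"tx": 0,"ty": 0,"tz": -25,"rx": 0,"ry": 0,"rz": 0}
    - {"tx": 0,"ty": 0,"tz": -15,"rx": 0,"ry": 0,"rz": 0}
    - {"tx": 0,"ty": 0,"tz": -5,"rx": 0,"ry": 0,"rz": 0}
    - {"tx": 0,"ty": 0,"tz": 0,"rx": 0,"ry": 0,"rz": 0}
    - {"tx": 0,"ty": 0,"tz": 0,"rx": 0,"ry": 0,"rz": 0}
    - {"tx": 0,"ty": 0,"tz": 0,"rx": 0,"ry": 0,"rz": 0}
  gripper: 1

```text
time: 9.4
tool_pos: [552.2, 97.4, 97.1]
tcp_rot: [-3.141, 0.002, -2.958]
contact_force: [-0.1, 0.1, -0.2]
grip_width: 0.4
finger_force: 0.0
```

Call:
carry_out:
  plan:
    - {"tx": 4.5,"ty": 0.5,"tz": -4,"rx": 0,"ry": 0,"rz": 0}
    - {"tx": 0,"ty": 0,"tz": -3,"rx": 0,"ry": 0,"rz": 0}
    - {"tx": 0,"ty": 0,"tz": -2,"rx": 0,"ry": 0,"rz": 0}
    - {"tx": 0,"ty": 0,"tz": -2,"rx": 0,"ry": 0,"rz": 0}
    - {"tx": 0,"ty": 0,"tz": 0,"rx": 0,"ry": 0,"rz": 0}

```text
time: 9.9
tool_pos: [557.4, 97.9, 86.6]
tcp_rot: [-3.141, 0.003, -2.958]
contact_force: [-0.9, 0.2, 9.2]
grip_width: 0.4
finger_force: 4.4
```

Call:
carry_out:
  plan:
    - {"tx": 0,"ty": 0,"tz": -2,"rx": 0,"ry": 0,"rz": 0}
    - {"tx": 0,"ty": 0,"tz": -1,"rx": 0,"ry": 0,"rz": 0}
    - {"tx": 0,"ty": 0,"tz": 0,"rx": 0,"ry": 0,"rz": 0}

```text
time: 10.2
tool_pos: [557.8, 97.9, 84.0]
tcp_rot: [-3.141, 0.004, -2.958]
contact_force: [-1.1, -0.7, 10.6]
grip_width: 0.3
finger_force: 5.4
```

Contact is at about 87 mm and the press is going smoothly. I'll continue in steps to a tube top of about 68 mm.

Call:
carry_out:
  plan:
    - {"tx": 0,"ty": 0,"tz": -2,"rx": 0,"ry": 0,"rz": 0}
    - {"tx": 0,"ty": 0,"tz": -2,"rx": 0,"ry": 0,"rz": 0}
    - {"tx": 0,"ty": 0,"tz": -2,"rx": 0,"ry": 0,"rz": 0}
    - {"tx": 0,"ty": 0,"tz": -2,"rx": 0,"ry": 0,"rz": 0}
    - {"tx": 0,"ty": 0,"tz": 0,"rx": 0,"ry": 0,"rz": 0}

```text
time: 10.7
tool_pos: [557.0, 97.9, 74.4]
tcp_rot: [-3.142, 0.002, -2.958]
contact_force: [1.8, 0.1, 1.9]
grip_width: 0.5
finger_force: 1.2
```

Call:
carry_out:
  plan:
    - {"tx": 0,"ty": 0,"tz": -2,"rx": 0,"ry": 0,"rz": 0}
    - {"tx": 0,"ty": 0,"tz": -2,"rx": 0,"ry": 0,"rz": 0}
    - {"tx": 0,"ty": 0,"tz": -2,"rx": 0,"ry": 0,"rz": 0}
    - {"tx": 0,"ty": 0,"tz": -1,"rx": 0,"ry": 0,"rz": 0}
    - {"tx": 0,"ty": 0,"tz": 0,"rx": 0,"ry": 0,"rz": 0}

```text
time: 11.2
tool_pos: [555.8, 97.8, 68.0]
tcp_rot: [3.142, -0.001, -2.958]
contact_force: [-4.2, -0.5, 10.9]
grip_width: 0.1
finger_force: 6.0
```

Call:
carry_out:
  plan:
    - {"tx": 0,"ty": 0,"tz": -1,"rx": 0,"ry": 0,"rz": 0}
    - {"tx": 0,"ty": 0,"tz": 0,"rx": 0,"ry": 0,"rz": 0}

```text
time: 11.4
tool_pos: [555.8, 97.8, 67.9]
tcp_rot: [-3.142, -0.0, -2.958]
contact_force: [-6.5, -0.4, 19.2]
grip_width: 0.5
finger_force: 9.5
```

Call:
carry_out:
  plan:
    - {"tx": 0,"ty": 0,"tz": 15,"rx": 0,"ry": 0,"rz": 0}
    - {"tx": 0,"ty": 0,"tz": 35,"rx": 0,"ry": 0,"rz": 0}
    - {"tx": 20,"ty": 20,"tz": 40,"rx": 0,"ry": 0,"rz": 0}
    - {"tx": 30,"ty": 35,"tz": 40,"rx": 0,"ry": 0,"rz": 0}
    - {"tx": 30,"ty": 35,"tz": 0,"rx": 0,"ry": 0,"rz": 0}
    - {"tx": 0,"ty": 0,"tz": 0,"rx": 0,"ry": 0,"rz": 0}
    - {"tx": 0,"ty": 0,"tz": 0,"rx": 0,"ry": 0,"rz": 0}
  gripper: 0.7

```text
time: 12.1
tool_pos: [630.3, 182.0, 187.3]
tcp_rot: [-3.141, -0.003, -2.957]
contact_force: [0.6, -0.4, -0.8]
grip_width: 27.4
finger_force: 0.0
```

```bash
python3 - <<'E'
from h import *
m=bot.camera_model('wrist');np.save('m.npy',m,allow_pickle=True)
o=bot.get_obs();print(o['tool_pos'],o['tcp_rot'],o['grip_width'],o['joint_positions'])
snap('wrist','w4',None,1.25)
E
```

```text
[630.33075518 182.00675799 187.26144872] [-3.14143432e+00 -2.81990543e-03 -2.95697088e+00] 27.356601394686482 [ 1.64493460e-01  6.17248086e-01  1.17947379e+00 -2.20520118e-04
  1.34768693e+00 -1.59087576e+00]
```

View pics/w4.png

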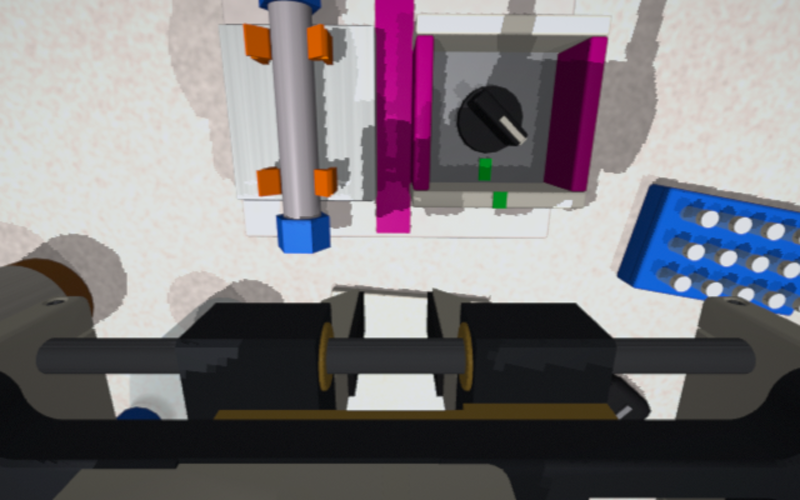

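The column is home: the tube lies on the bed with the jaws closed over it, and the end cap is at (303,233). The pointer is at (512,130), the disc centre at (490,119) and the green mark at (485,168).

```bash
python3 - <<'E'
from fit import *
m=np.load('m.npy',allow_pickle=True).item();h=np.load('heater.npy')
im=cv2.imread('pics/w4.png');sub=im[105:150,495:530].astype(int)
ys,xs=np.nonzero(sub.min(2)>140);P=np.array([px2w('wrist',(x+495)/1.25,(y+105)/1.25,58,m)[:2] for x,y in zip(xs,ys)])
c=P.mean(0);u,s,v=np.linalg.svd(P-c);D=np.array([530.55,240.58])
print(len(P),c,s)
for w in (c-D,v[0]): a=np.arctan2(w[1],w[0])%np.pi;print('world',a,'dial',h[2]+np.pi/2-a)
f=lambda u,v,z:px2w('wrist',u/1.25,v/1.25,z,m)
print('disc',f(490,119,26),[f(*q,70)for q in((415,190),(585,207))])
print('tube top',f(291,20,68),f(302,200,68),'capjn',f(290.5,7,68),f(302.5,217,68))
print(W(h,(0,145,50)),W(h,(0,0,0)))
E
```

```text
133 [536.81654135 249.84135338] [73.36011252  9.61561524]
world 0.9759253561181161 dial 0.7777820434678461
world 0.9920047843995766 dial 0.7617026151863856
disc [530.5 239.7  26. ] [array([590.3, 189.6,  70. ]), array([579.8, 312.1,  70. ])]
tube top [498.9  90.6  68. ] [612.5 111.1  68. ] capjn [491.6  89.4  68. ] [624.9 112.9  68. ]
[np.float64(530.5522658949996), np.float64(240.57525632763253), 50] [np.float64(556.9267293489837), np.float64(97.99409460731808), 0]
```

Call:
carry_out:
  plan:
    - {"tx": -25,"ty": 14.5,"tz": 0,"rx": 0,"ry": 0,"rz": 0.13}
    - {"tx": -25,"ty": 14.5,"tz": 0,"rx": 0,"ry": 0,"rz": 0.13}
    - {"tx": -25,"ty": 14.5,"tz": 0,"rx": 0,"ry": 0,"rz": 0.13}
    - {"tx": -25,"ty": 14.5,"tz": 0,"rx": 0,"ry": 0,"rz": 0.13}
    - {"tx": 0,"ty": 0,"tz": -30,"rx": 0,"ry": 0,"rz": 0.13}
    - {"tx": 0,"ty": 0,"tz": -40,"rx": 0,"ry": 0,"rz": 0.13}
    - {"tx": 0,"ty": 0,"tz": -20,"rx": 0,"ry": 0,"rz": 0.02}
    - {"tx": 0,"ty": 0,"tz": 0,"rx": 0,"ry": 0,"rz": 0}
    - {"tx": 0,"ty": 0,"tz": 0,"rx": 0,"ry": 0,"rz": 0}

```text
time: 13.05
tool_pos: [530.8, 238.7, 99.4]
tcp_rot: [3.141, -0.0, -2.16]
contact_force: [0.3, 0.0, 0.7]
grip_width: 27.1
finger_force: 0.0
```

Call:
carry_out:
  plan:
    - {"tx": 0,"ty": 1.5,"tz": -20,"rx": 0,"ry": 0,"rz": 0}
    - {"tx": 0,"ty": 0,"tz": -15,"rx": 0,"ry": 0,"rz": 0}
    - {"tx": 0,"ty": 0,"tz": -10,"rx": 0,"ry": 0,"rz": 0}
    - {"tx": 0,"ty": 0,"tz": -10,"rx": 0,"ry": 0,"rz": 0}
    - {"tx": 0,"ty": 0,"tz": -8,"rx": 0,"ry": 0,"rz": 0}
    - {"tx": 0,"ty": 0,"tz": -4,"rx": 0,"ry": 0,"rz": 0}
    - {"tx": 0,"ty": 0,"tz": 0,"rx": 0,"ry": 0,"rz": 0}

```text
time: 13.75
tool_pos: [530.8, 240.9, 31.6]
tcp_rot: [3.141, -0.0, -2.158]
contact_force: [-0.5, -0.5, 0.3]
grip_width: 27.5
finger_force: 0.0
```

Call:
carry_out:
  plan:
    - {"tx": 0,"ty": 0,"tz": 0,"rx": 0,"ry": 0,"rz": 0}
    - {"tx": 0,"ty": 0,"tz": 0,"rx": 0,"ry": 0,"rz": 0}
    - {"tx": 0,"ty": 0,"tz": 0,"rx": 0,"ry": 0,"rz": 0}
    - {"tx": 0,"ty": 0,"tz": 0,"rx": 0,"ry": 0,"rz": 0}
    - {"tx": 0,"ty": 0,"tz": 0,"rx": 0,"ry": 0,"rz": 0}
  gripper: 1

```text
time: 14.25
tool_pos: [532.0, 240.6, 32.4]
tcp_rot: [-3.14, 0.001, -2.158]
contact_force: [4.8, -3.6, -0.2]
grip_width: 11.7
finger_force: 30.0
```

Call:
carry_out:
  plan:
    - {"tx": 1,"ty": -0.7,"tz": 0,"rx": 0,"ry": 0,"rz": -0.1}
    - {"tx": 0,"ty": 0,"tz": 0,"rx": 0,"ry": 0,"rz": -0.1}
    - {"tx": 0,"ty": 0,"tz": 0,"rx": 0,"ry": 0,"rz": -0.1}
    - {"tx": 0,"ty": 0,"tz": 0,"rx": 0,"ry": 0,"rz": -0.1}
    - {"tx": 0,"ty": 0,"tz": 0,"rx": 0,"ry": 0,"rz": -0.1}
    - {"tx": 0,"ty": 0,"tz": 0,"rx": 0,"ry": 0,"rz": -0.1}
    - {"tx": 0,"ty": 0,"tz": 0,"rx": 0,"ry": 0,"rz": -0.1}
    - {"tx": 0,"ty": 0,"tz": 0,"rx": 0,"ry": 0,"rz": -0.1}
    - {"tx": 0,"ty": 0,"tz": 0,"rx": 0,"ry": 0,"rz": 0}
    - {"tx": 0,"ty": 0,"tz": 0,"rx": 0,"ry": 0,"rz": 0}

```text
time: 15.25
tool_pos: [532.7, 239.8, 32.4]
tcp_rot: [-3.141, 0.001, -2.959]
contact_force: [2.9, -3.9, 1.3]
grip_width: 11.9
finger_force: 30.0
```

Call:
carry_out:
  plan:
    - {"tx": 0,"ty": 0,"tz": 0,"rx": 0,"ry": 0,"rz": 0}
    - {"tx": 0,"ty": 0,"tz": 0,"rx": 0,"ry": 0,"rz": 0}
    - {"tx": 0,"ty": 0,"tz": 0,"rx": 0,"ry": 0,"rz": 0}
    - {"tx": 0,"ty": 0,"tz": 15,"rx": 0,"ry": 0,"rz": 0}
    - {"tx": 0,"ty": 0,"tz": 30,"rx": 0,"ry": 0,"rz": 0}
    - {"tx": 0,"ty": 0,"tz": 40,"rx": 0,"ry": 0,"rz": 0}
    - {"tx": 30,"ty": -15,"tz": 40,"rx": 0,"ry": 0,"rz": 0}
    - {"tx": 40,"ty": -20,"tz": 30,"rx": 0,"ry": 0,"rz": 0}
    - {"tx": 30,"ty": -20,"tz": 0,"rx": 0,"ry": 0,"rz": 0}
    - {"tx": 0,"ty": 0,"tz": 0,"rx": 0,"ry": 0,"rz": 0}
    - {"tx": 0,"ty": 0,"tz": 0,"rx": 0,"ry": 0,"rz": 0}
  gripper: 0.7

```text
time: 16.35
tool_pos: [627.4, 187.0, 182.2]
tcp_rot: [3.141, -0.002, -2.96]
contact_force: [-0.9, -0.1, -0.5]
grip_width: 27.9
finger_force: 0.0
```

```bash
python3 - <<'E'
from fit import *
m=bot.camera_model('wrist');np.save('m.npy',m,allow_pickle=True);h=np.load('heater.npy')
o=bot.get_obs();print(o['time'],o['tool_pos'],o['tcp_rot'])
snap('wrist','w5',None,1.25)
p=proj('wrist',W(h,(12,145,58)),m)*1.25;x0,y0=(p-18).astype(int);print(p)
sub=cv2.imread('pics/w5.png')[y0:y0+36,x0:x0+36].astype(int)
ys,xs=np.nonzero(sub.min(2)>140);P=np.array([px2w('wrist',(x+x0)/1.25,(y+y0)/1.25,58,m)[:2] for x,y in zip(xs,ys)])
c=P.mean(0);u,s,v=np.linalg.svd(P-c);print(len(P),c,s)
for w in (c-[530.55,240.58],v[0]): a=np.arctan2(*w[::-1]);print('dial',h[2]+np.pi/2-a)
E
```

```text
16.35 [627.44266539 187.0273248  182.16386538] [ 3.14092592e+00 -1.80734100e-03 -2.95960838e+00]
[494.1146589  137.64857591]
138 [541.69710145 242.67753623] [75.36835003 10.40629699]
dial 1.5677134827351011
dial 1.5710089345229952
```

View pics/w5.png

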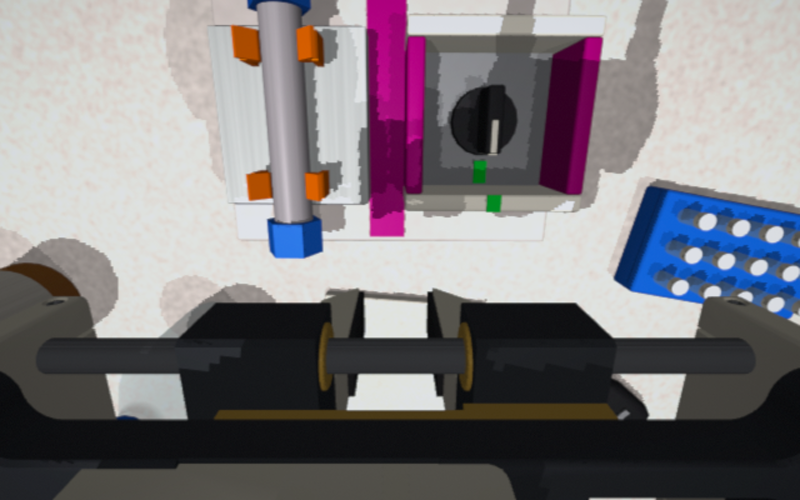

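The pointer at (494,137) faces the green marks at (480,172) and (494,203), and the dial measures 1.57 rad. The column is still seated and the gripper is clear of everything.

```bash
python3 -c "
from plant import bot
print(bot.close_job())"
```

```text
the job is handed in; nothing more can be done
None
```

The blue column is snapped home on the heated bed, the dial was then turned to the green mark (measured at 1.57 rad), and the job was handed in at about 16.4 s with the gripper clear; the yellow column and glassware were not touched.

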